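# Put the cheese cleaver away in its foam tray

### The job

Pack up at the cheese stall: pick up the small cheese cleaver (the wooden-handled tool whose broad blade sticks out to one side only) and press it fully home into the empty foam pocket of its shape in the tool tray, flat on the pocket's floor. Let go of it and leave the cheese plane, the other wooden-handled tool on the table, where it lies.

Things in the scene. Friction and masses are not known exactly. Their poses are not given: they have to be found in the camera images.
- cleaver_center (a point): Centre of the cheese cleaver's handle, 12 mm above its underside; z up. Lies flat. Wooden handle with steel end cap: 120 (x) x 26 (y) x 24 mm high; grasp it here across y. Steel blade, 5 mm thick, level with the underside, from x = 60 to 130 mm and y = -50 to +13 mm: it stands out to -y only. About 0.22 kg, balanced within 15 mm of here.
- pocket (a point): Point on the pocket's floor, 12 mm above the table, under the handle's middle; axes as the seated cleaver's, whose centre is then 12 mm above here. Pocket 18 mm deep, 8 to 11 mm to spare round blade and ends. Sprung foam cheeks grip the handle: laid in, it stays about 5 mm high; 10 to 15 N straight down seats it on the hard floor and it stays down.
- tray: Tray of dark grey foam (pocket floors pale) in a black shell, fixed, 270 x 205 mm, 32 mm high. Origin on the table under pocket, same axes; spans x -100 to 170, y -85 to 120 mm. Finger cut-outs either side of the handle's middle: x -28 to 28, out to y = -62 and 62 mm, as deep as the pocket. A slim knife already sits in the foam at y = 90 mm, 8 mm proud of it.
- plane_center (a point): Centre of the handle of the cheese plane, a bystander lying flat on the table, 12 mm above it: same handle as the cleaver's (120 x 26 x 24 mm along x), but a narrow neck and a 50 x 60 mm blade alike on both sides, reaching x = 133 mm. Leave it alone.
Not all that is in view belongs to the job. What is shaped like the part that bears cleaver_center but black or blue is not meant.

How it is judged:
At the end, for the whole second after the job is handed in: The cleaver lies in its pocket: handle centre within 12 mm of the pocket's centre seen from above and at most 3 mm higher than when fully seated on the floor (at most 15 mm above the pocket's floor), lengthwise within 10 degrees of the pocket and within 5 degrees of level (horizontal distance between cleaver_center and pocket below 0.012 m and z of cleaver_center in the frame of pocket below 0.015 m and angle between the x axis of cleaver_center and the x axis of pocket, either way round below 0.175 rad and angle between cleaver_center's own z axis and vertical below 0.09 rad); the robot touches nothing.
It fails at once if the cheese plane is moved more than 30 mm (distance of plane_center from where it was at the start of the episode above 0.03 m).
It also fails if it takes over 43 s, if anything falls off the work surface, if the arm or the gripper's body presses on something with over 40 N, if the wrist force passes 120 N, or if a joint passes its speed limit or range.

### The arm

A 6-joint arm with a two-finger parallel gripper is mounted at the origin on the work surface. World frame = base frame: x ahead of the robot, y to its left, z up, the work surface at z = 0. Lengths are in m, angles in rad, forces in N, time in s.
With the tool pointing down it reaches from about 0.2 to 0.875 m from the base axis. Payload 3.4 kg.
Tool frame: the origin (TCP) lies between the finger pads; the fingertips stand 25 mm ahead of it and the grasp point (between the pads) lies 6 mm ahead of it (r.nose_length is the z of the fingertips in the tool frame, in m); z points along the fingers, x is the direction in which the jaws open and shut, and the axes are right-handed (so a half turn about z gives the same grasp; the last joint's range is limited). The gripper opens to 94 mm and grips with 3 to 60 N. Pads are 16 mm wide; open, the fingers measure 119 mm over their backs; the gripper's body (75 mm by 177 mm) begins 78 mm behind the grasp point.
Start: joints at [-1.372, 0.276, 1.505, -0, 1.361, -0.121], TCP at [0.181, -0.546, 0.23] pointing down, gripper open.
Joint ranges: [-2.89, 2.89], [-0.75, 2.08], [0.22, 2.7], [-1.18, 4.32], [0.11, 2.71], [-2.7, 2.7]. Speed limits (rad/s): [2.57, 2.57, 3.14, 3.14, 3.14, 3.14].

### API

Orientations are given as a unit quaternion [w, x, y, z].
In Python, from plant import r, gripper_to, inverse_kinematics, vision, models, telemetry gives the robot as it stands. Calls block until the motion is done:
- r.move_to(position, orientation): joint-space move of the TCP to a pose.
- r.move_l(position, rot=None, vel=0.15, guard=None): straight line of the TCP; rot=None keeps the orientation; vel is the mean speed in m/s. With guard (N) it stops when the force on the tool has changed by that much, and returns True; else False.
- r.movej(angles): joint-space move.
- gripper_to(opening, f_grip=None): finger opening in m; f_grip is the grip in N (None keeps the last); returns when the fingers have stopped.
- r.hold(seconds).
- inverse_kinematics(position, orientation): joint angles nearest the present ones, or None.
- vision.snapshot(name): name is "side" or "top" or "wrist"; returns the picture (384x512x3 uint8, red, green, blue); there is no depth.
- vision.get_calibration(name): a dict with "fx", "fy", "cx", "cy" (pixels), "position" and "orientation" of the camera in the world. Camera axes: x right, y down, z forward; pixel columns grow to the right and rows downward; lengths in m; the calibration is good to about 2 mm. A picture is of the moment at which its call begins: read the wrist's pose just before it. get_calibration takes no time and is no camera call; for the wrist camera it gives the pose at the moment of the call.
A pose or a line that the arm cannot do raises r.PlanningError and nothing moves.
- r.sign_off(): hands the job in, once; it reports no verdict.
Trained networks look in the newest picture that a camera, given by its name, has taken for a name from the list of things; names that differ only in an ending like _2 or _b are one class to them, and where a whole thing is asked for, a point or a joint stands for the part that bears it (a point fixed in the world has none). Each returns a list of dicts, best first, with "score" (0 to 1); they miss things now and then, are a little off and sometimes report something else, mostly with a low value. They report only what shows in the picture. A call takes as long as a camera call. They do not tell look-alikes from the thing itself.
- models.boxes_of(thing, camera): "at" ([x, y, z] in m, in world coordinates, good to about 4 mm: the middle of the surface that is visible of it).
- models.regions_of(thing, camera): "pixels" (384x512 bool, what is visible of it).
- models.mark_of(thing, camera): "at" ([x, y, z] in m, in world coordinates, good to about 4 mm: a listed point, or the origin of a listed thing).
Readings, each from a call of its own:
- telemetry.current_t(): time.
- telemetry.current_joints(): joint angles.
- telemetry.current_dq(): joint speeds.
- telemetry.current_joint_efforts(): joint torques, N m.
- telemetry.current_ee_pos(): TCP position.
- telemetry.current_tool_rot(): TCP orientation.
- telemetry.current_wrist_force(): force on the tool from outside, world axes, zero at the start.
- telemetry.current_torque(): the same for the moment, N m.
- telemetry.current_opening(): finger opening in m.
Only numpy, scipy, OpenCV 4.12 (cv2) and the standard library are available. Lean on these libraries where they do the work, as an engineer would, in place of code of your own. Each camera call takes 0.05 s, during which the arm holds its last target. There are 200 camera calls.

## Working session

There is one attempt and no reset: what is moved stays moved. The work goes in short steps, each a Python script; the robot and the scene stay as the last script left them, time stands still between calls to the robot, and variables do not carry over. Pictures are saved under pics/ and viewed, on a budget of 10 in all, crops included, one or two more only if the job needs it, and the job is handed in when it is done.

```bash
mkdir -p pics; python3 - <<'E'
from plant import r, vision, models, telemetry
import cv2
for c in ["top","side"]:
    im=vision.snapshot(c); cv2.imwrite(f"pics/{c}1.png",im[:,:,::-1])
    k=vision.get_calibration(c); print(c,k)
    for t in ["cleaver_center","pocket","plane_center","tray"]:
        print(t,[(x["score"],x["at"]) for x in models.mark_of(t,c)][:4])
print(telemetry.current_t(), telemetry.current_tool_rot())
E
```

```text
top {'fx': 493.0029822312669, 'fy': 493.0029822312669, 'cx': 254.3287315686901, 'cy': 187.1657890089604, 'position': array([ 0.27837298, -0.07071305,  1.34437124]), 'orientation': array([-0.04099414,  0.71362983, -0.69708877,  0.0558497 ])}
cleaver_center [(0.91, [0.3075, -0.0161, 0.0114]), (0.87, [0.5285, -0.0926, 0.0152]), (0.65, [0.4468, -0.4191, 0.0103])]
pocket [(0.76, [0.5507, 0.1758, 0.0157])]
plane_center [(0.97, [0.4797, -0.2874, 0.0141])]
tray [(0.89, [0.5479, 0.1729, 0.0018])]
side {'fx': 497.7607538890604, 'fy': 497.7607538890604, 'cx': 260.6974730125996, 'cy': 193.47578450769177, 'position': array([ 0.19217909, -1.03554695,  1.0086509 ]), 'orientation': array([-0.38652147,  0.91433825, -0.11196401,  0.04528554])}
cleaver_center [(0.98, [0.3104, -0.0121, 0.0099]), (0.68, [0.5318, -0.0968, 0.0076]), (0.61, [0.4468, -0.4154, 0.0114])]
pocket [(0.64, [0.5514, 0.1745, 0.0142])]
plane_center [(0.61, [0.4799, -0.2897, 0.0118]), (0.17, [0.5508, 0.1782, 0.0013])]
tray [(0.61, [0.5519, 0.1766, -0.0001])]
0.5 [ 8.35119347e-06  8.10667641e-01 -5.85506598e-01  4.93027556e-06]
```

View pics/top1.png

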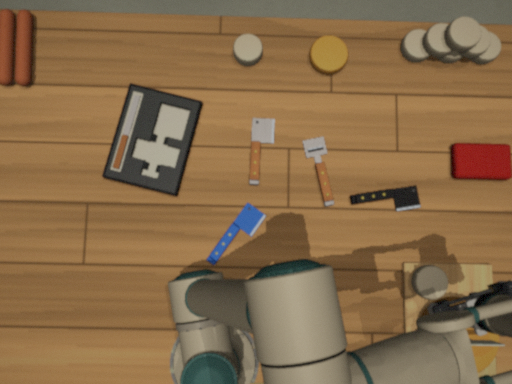

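The wooden cleaver is at about (255,160), with its blade at the top. The tray is at about (153,140), the plane at (320,172), and the blue and black cleavers are decoys. Next I'll enlarge the two that matter to get the yaws.

```bash
python3 - <<'E'
import cv2
im=cv2.imread("pics/top1.png")[75:205,95:285]
cv2.imwrite("pics/crop.png",cv2.resize(im,None,fx=4.2,fy=4.2,interpolation=cv2.INTER_CUBIC))
E
cat > h.py <<'E'
import numpy as np
from scipy.spatial.transform import Rotation as R
def q(yaw):  # tool down, jaw axis (tool x) perpendicular to handle direction yaw
    m=R.from_euler('z',yaw-np.pi/2)*R.from_euler('x',np.pi)
    return m.as_quat(scalar_first=True)
def px2w(k,u,v,z):
    d=R.from_quat(k['orientation'],scalar_first=True).apply([(u-k['cx'])/k['fx'],(v-k['cy'])/k['fy'],1])
    p=np.array(k['position']); return p+d*(z-p[2])/d[2]
def w2px(k,P):
    c=R.from_quat(k['orientation'],scalar_first=True).inv().apply(np.atleast_2d(P)-k['position'])
    return np.c_[k['fx']*c[:,0]/c[:,2]+k['cx'],k['fy']*c[:,1]/c[:,2]+k['cy']]
CL=np.array([[-60,-13],[60,-13],[60,-50],[130,-50],[130,13],[-60,13]])/1000.
E
```

```text
(no output)
```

View pics/crop.png

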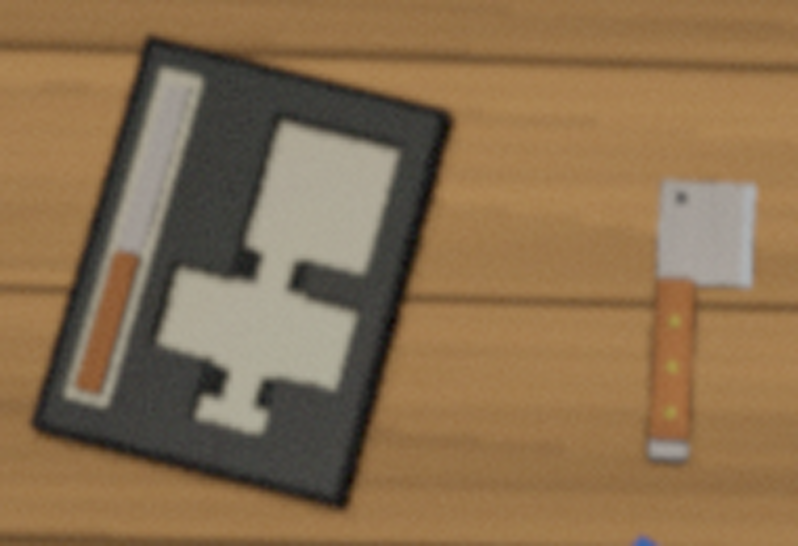

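The crop shows the tray with its blade pocket at the top (+x), the empty pocket matching the cleaver's handedness, and the cleaver nearly along image-up. I'll fit poses from the corners.

```bash
python3 - <<'E'
from plant import vision, inverse_kinematics, telemetry
from h import *
k=vision.get_calibration("top")
def fit(crop,model,zs):
    W=np.array([px2w(k,u/4.2+95-.38,v/4.2+75-.38,z)[:2] for (u,v),z in zip(crop,zs)])
    M=np.array(model)/1000; a=M-M.mean(0); b=W-W.mean(0)
    y=np.arctan2((a[:,0]*b[:,1]-a[:,1]*b[:,0]).sum(),(a*b).sum())
    Rm=np.array([[np.cos(y),-np.sin(y)],[np.sin(y),np.cos(y)]]); t=W.mean(0)-Rm@M.mean(0)
    print(t,y,np.round((W-(M@Rm.T+t))*1000,1).tolist()); return t,y
tp,yp=fit([(149,38),(451,115),(346,505),(37,428)],[(170,120),(170,-85),(-100,-85),(-100,120)],[.032]*4)
tc,yc=fit([(647,459),(690,460),(662,182),(756,185),(752,287)],[(-60,13),(-60,-13),(130,13),(130,-50),(60,-50)],[.02,.02,.005,.005,.005])
for t,y in((tc,yc),(tp,yp)):
  for f in(0,np.pi):
    j=inverse_kinematics([*t,.1],q(y+f)); print(f,None if j is None else np.round(j,2))
E
```

```text
[0.54777202 0.17111183] -0.21925977108606887 [[-1.2, 0.5], [-3.0, 1.4], [2.1, -0.1], [2.1, -1.8]]
[ 0.52958445 -0.09647027] -0.023435327723969678 [[0.0, 1.0], [0.7, -0.8], [-1.2, -0.2], [0.0, 0.1], [0.4, -0.1]]
0 [-0.31  0.33  1.78 -0.    1.03  1.28]
3.141592653589793 [-0.31  0.33  1.78  0.    1.03 -1.86]
0 [0.18 0.38 1.7  0.   1.06 1.97]
3.141592653589793 [ 0.18  0.38  1.7  -0.    1.06 -1.17]
```

```bash
python3 - <<'E'
from plant import *
from plant import r, vision, models, telemetry
from h import *
import cv2
y=-0.0234
r.move_to([.530,-.096,.2],q(y))
k=vision.get_calibration("wrist"); im=vision.snapshot("wrist")[:,:,::-1].copy()
print(telemetry.current_t(), k, [(x['score'],x['at']) for x in models.mark_of("cleaver_center","wrist")])
Rm=np.array([[np.cos(y),-np.sin(y)],[np.sin(y),np.cos(y)]])
P=CL@Rm.T+[.530,-.096]; z=[.024,.024,.005,.005,.005,.024]
cv2.polylines(im,[w2px(k,np.c_[P,z]).round().astype(int)],True,(0,255,0),1)
cv2.imwrite("pics/w1.png",im)
E
```

```text
2.6 {'fx': 300.7894812463131, 'fy': 300.7894812463131, 'cx': 251.84813592824278, 'cy': 192.09410363150917, 'position': array([ 0.59805727, -0.09822262,  0.35417487]), 'orientation': array([-0.08258336, -0.69350115,  0.71060576,  0.0852971 ])} [(0.86, [0.3085, -0.0139, 0.0087]), (0.79, [0.5306, -0.0976, 0.0126])]
```

View pics/w1.png

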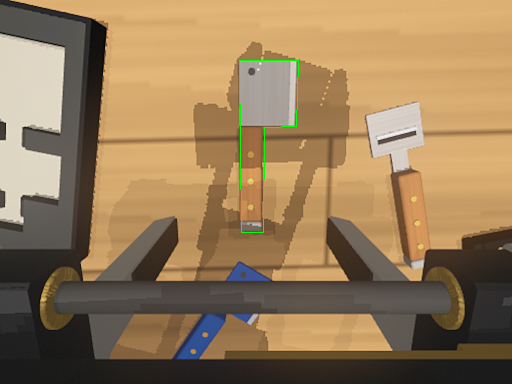

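The overlay sits within a millimetre of the cleaver (handle (252,180), blade (268,93)). I'll grasp it, lift, and look over the tray.

```bash
python3 - <<'E'
from plant import r, vision, models, telemetry, gripper_to
from h import *
import cv2
r.move_l([.530,-.0963,.06],vel=.2)
print(r.move_l([.530,-.0963,.0285],vel=.06,guard=8))
gripper_to(0.0,40); print(telemetry.current_opening(),telemetry.current_ee_pos())
r.move_l([.530,-.0963,.16],vel=.15)
print(telemetry.current_opening(),telemetry.current_wrist_force(),telemetry.current_torque())
yp=-.2193
r.move_to([.549,.173,.16],q(yp))
k=vision.get_calibration("wrist"); im=vision.snapshot("wrist")[:,:,::-1].copy()
cv2.imwrite("pics/w2raw.png",im)
np.save("k2.npy",k,allow_pickle=True)
print(telemetry.current_t(),telemetry.current_ee_pos(),[(x['score'],x['at']) for x in models.mark_of("pocket","wrist")+models.mark_of("cleaver_center","wrist")])
Rm=np.array([[np.cos(yp),-np.sin(yp)],[np.sin(yp),np.cos(yp)]])
def draw(M,z,c,o):
    cv2.polylines(im,[w2px(k,np.c_[M@Rm.T+o,np.full(len(M),z)]).round().astype(int)],True,c,1)
o=[.549,.173]
draw(np.array([[.17,.12],[.17,-.085],[-.1,-.085],[-.1,.12]]),.032,(0,255,0),o)
draw(np.array([[.13,.013],[.13,-.05],[.06,-.05],[.06,.013]]),.012,(0,0,255),o)
zb=.16-.0285
draw(np.array([[.13,.013],[.13,-.05],[.06,-.05],[.06,.013]]),zb+.005,(255,255,0),o)
cv2.imwrite("pics/w2.png",im)
E
```

```text
False
0.025544471034143056 [ 0.52995204 -0.09612494  0.02849482]
0.025652679938722823 [ 0.16274021  0.17670719 -2.19212569] [0.03079371 0.05213606 0.02233612]
7.35 [0.54911403 0.17172651 0.15965611] [(0.95, [0.3123, -0.0137, 0.0108]), (0.85, [0.5491, 0.1721, 0.1422])]
```

View pics/w2.png

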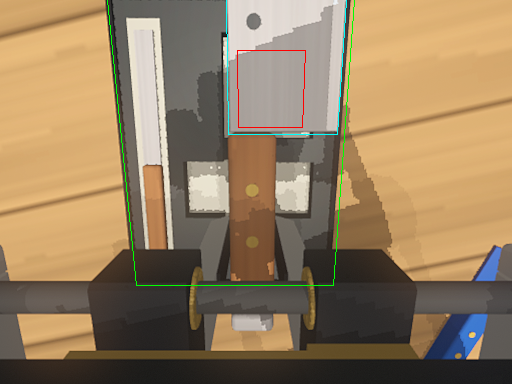

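Held cleaver is level and matches the model: the cyan outline fits and the blade edge is at row 134. The tray outline is within a few pixels. I'll check it against the cut-outs, enlarged.

```bash
python3 - <<'E'
from h import *
import cv2
k=np.load("k2.npy",allow_pickle=True).item(); im=cv2.imread("pics/w2raw.png")
S=3; im=cv2.resize(im[60:255,100:360],None,fx=S,fy=S,interpolation=cv2.INTER_CUBIC)
yp=-.2193; Rm=np.array([[np.cos(yp),-np.sin(yp)],[np.sin(yp),np.cos(yp)]])
for M,z,c in [([[.028,.062],[.028,-.062],[-.028,-.062],[-.028,.062]],.030,(0,0,255)),([[.028,.062],[.028,-.062],[-.028,-.062],[-.028,.062]],.012,(0,255,255)),([[.17,.12],[.17,-.085],[-.1,-.085],[-.1,.12]],.032,(0,255,0))]:
    p=w2px(k,np.c_[np.array(M)@Rm.T+[.549,.173],np.full(4,z)]); print(p.round(1).tolist())
    cv2.polylines(im,[((p-[100,60]+.5)*S).round().astype(int)],True,c,1)
cv2.imwrite("pics/w2z.png",im)
E
```

```text
[[185.9, 162.6], [316.8, 162.5], [313.9, 218.7], [188.8, 218.7]]
[[189.7, 160.0], [313.0, 160.0], [310.4, 213.2], [192.3, 213.2]]
[[106.6, -7.4], [353.7, -7.5], [333.0, 285.0], [136.2, 285.0]]
```

View pics/w2z.png

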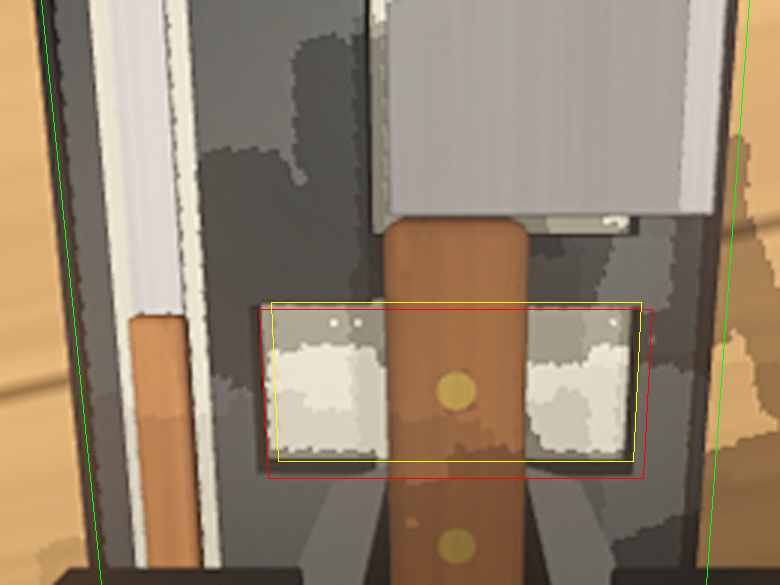

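The real cut-out sits about 3 px left and 1.5 px up of my outline, which puts the pocket at about (0.551, 0.1753) with yaw −0.228. That agrees with the network's marks. Lowering now.

```bash
python3 - <<'E'
from plant import r, vision, models, telemetry, gripper_to
from h import *
import cv2
yp=-.228; x,y=.551,.1753
gripper_to(0.0,55)
r.move_l([x,y,.10],rot=q(yp),vel=.1); r.hold(.3)
F0=telemetry.current_wrist_force(); print("F0",F0,telemetry.current_ee_pos())
r.move_l([x,y,.062],vel=.08)
for z,g in[(.050,10),(.0405,30)]:
    print(z,r.move_l([x,y,z],vel=.03,guard=g),telemetry.current_ee_pos(),telemetry.current_wrist_force(),telemetry.current_torque(),telemetry.current_opening(),telemetry.current_t())
E
```

```text
F0 [ 0.1776278  -0.10616525 -2.72457142] [0.55128306 0.17534832 0.10057346]
0.05 False [0.55095727 0.17528708 0.04984794] [-0.13684695 -0.12210625 -1.72246999] [ 0.05069152  0.03131046 -0.03161528] 0.025340834848516264 9.8917
0.0405 False [0.55231329 0.17546358 0.04204809] [ 0.05108112 -0.36946289  6.18732975] [-0.07965733  0.20408037  0.03456758] 0.025657278341909746 10.3583
```

```bash
python3 - <<'E'
from plant import r, vision, models, telemetry, gripper_to
from h import *
import cv2
x,y=.551,.1753
print(r.move_l([x,y,.034],vel=.02,guard=22),telemetry.current_ee_pos(),telemetry.current_wrist_force(),telemetry.current_torque())
r.hold(.3); print(telemetry.current_ee_pos(),telemetry.current_wrist_force())
r.move_l([x,y,.0405],vel=.02)
gripper_to(.075); 
print(telemetry.current_ee_pos(),telemetry.current_wrist_force())
r.move_l([x,y,.16],vel=.12)
k=vision.get_calibration("wrist"); im=vision.snapshot("wrist")[:,:,::-1].copy()
cv2.imwrite("pics/w3.png",im)
print(telemetry.current_t(),[(a['score'],a['at']) for a in models.mark_of("cleaver_center","wrist")])
im=vision.snapshot("side")[:,:,::-1].copy()
cv2.imwrite("pics/s3.png",im)
print([(a['score'],a['at']) for a in models.mark_of("cleaver_center","side")+models.mark_of("plane_center","side")])
E
```

```text
True [0.552687   0.17564238 0.0404919 ] [0.45219122 0.17809405 4.56383992] [ 0.00352468  0.21378983 -0.00533308]
[0.55272697 0.17563675 0.04047979] [ 0.70348727 -0.31879192  5.6508849 ]
[0.55101519 0.17529665 0.04050705] [-0.46836453 -0.21871537 -0.81955125]
13.2667 [(0.73, [0.5515, 0.1732, 0.0253])]
[(0.73, [0.3059, -0.0128, 0.0087]), (0.57, [0.4447, -0.4193, 0.0076]), (0.62, [0.481, -0.2892, 0.0143])]
```

View pics/w3.png

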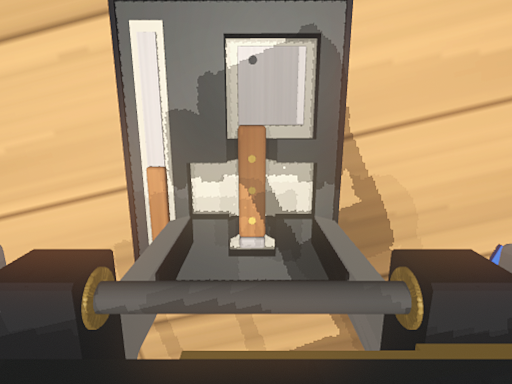

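The cleaver lies inside the pocket: the blade at (272,85) is clear all round and the handle is between the cheeks. As a check on the seating I'll press on the handle's top with closed fingers. The top should stop the TCP at z ≈ 0.061.

```bash
python3 - <<'E'
from plant import r, vision, models, telemetry, gripper_to
from h import *
import cv2
x,y=.551,.1753
gripper_to(0.0,20)
r.move_l([x,y,.072],vel=.12); r.hold(.2)
print(r.move_l([x,y,.048],vel=.02,guard=24),telemetry.current_ee_pos(),telemetry.current_wrist_force(),telemetry.current_opening())
r.hold(.2);print(telemetry.current_ee_pos(),telemetry.current_wrist_force())
r.move_l([x,y,.072],vel=.1); r.hold(.2)
print("touch",r.move_l([x,y,.055],vel=.01,guard=3),telemetry.current_ee_pos(),telemetry.current_wrist_force())
r.move_l([x,y,.2],vel=.15)
k=vision.get_calibration("wrist"); im=vision.snapshot("wrist")[:,:,::-1].copy()
yp=-.228; Rm=np.array([[np.cos(yp),-np.sin(yp)],[np.sin(yp),np.cos(yp)]])
p=w2px(k,np.c_[CL@Rm.T+[x,y],[.036,.036,.017,.017,.017,.036]])
cv2.polylines(im,[p.round().astype(int)],True,(0,255,0),1)
cv2.imwrite("pics/w4.png",im); print(telemetry.current_t())
E
```

```text
True [0.55111678 0.17534234 0.06128943] [-0.42443317 -0.45478537  4.53127667] 0.0004963166261374456
[0.55112786 0.17533608 0.0612665 ] [-1.03255141 -0.07758441  4.84006483]
touch True [0.55100135 0.17528361 0.06128788] [-0.40375695  0.4501522   4.55805141]
19.3
```

View pics/w4.png

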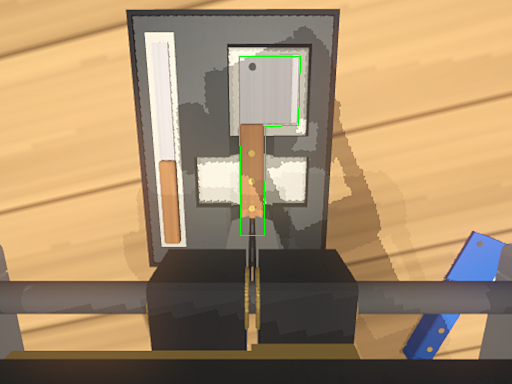

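The handle top stops the fingers at 0.0613 m (0.061 expected when fully seated) under both the 24 N press and a light touch. The outline overlays the cleaver.

```bash
python3 -c "
from plant import r
print(r.sign_off())"
```

```text
the job is handed in; nothing more can be done
None
```

The wooden-handled cleaver is pressed home in its foam pocket and released. I handed the job in at about 19 s of the 43 s allowed, with the gripper well clear of everything.

- **Seating:** I pressed the cleaver in while gripping it, then pressed on the handle with closed fingers. Both the 24 N press and a light touch afterwards stopped at TCP z = 0.0613 m, against 0.061 m expected when fully seated.
- **Position:** In the last wrist picture the outline of a correctly seated cleaver lay on the real one, and the blade had clearance all round. The network's mark in the wrist view after release put it about 2 mm from my pocket estimate.
- **Cheese plane:** I never went near it. The side camera put it within about 2 mm of its first reading.
- **Checks that disagreed:**
  - The steady wrist force read only 4 to 6 N after the guarded stops, although the guards had tripped at 22 and 24 N. I relied on the height instead.
  - The first tray fit from the top camera was about 3 to 5 mm off, and I corrected it from the wrist view.
  - The side-view network did not report the cleaver in the tray afterwards, only the look-alikes.

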